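# Pop the round pill box out of its holder and set it in the tray

### The arm

A 7-joint arm with a two-finger parallel gripper is mounted at the origin on the work surface. World frame = base frame: x ahead of the robot, y to its left, z up, the work surface at z = 0. Lengths are in m, angles in rad, forces in N, time in s.
With the tool pointing down it reaches from about 0.35 to 0.9 m from the base axis. Payload 8.1 kg.
Tool frame: the origin (TCP) lies on the centre line of the jaws, within the pads' length; the fingertips stand arm.tip_extent ahead of it and the grasp point (between the pads) lies 3 mm ahead of it (arm.tip_extent is the distance from the TCP to the fingertips, in m); y points along the fingers, z is the direction in which the jaws open and shut, and the axes are right-handed (so a half turn about y gives the same grasp; the last joint's range is limited). The gripper opens to 92 mm and grips with 3 to 60 N. Pads are 19 mm wide; open, the fingers measure 130 mm over their backs; the gripper's body (75 mm by 190 mm) begins 47 mm behind the grasp point.
Start: joints at [1.092, 0.434, 0.025, 1.573, -0.012, 1.134, -0.075], TCP at [0.229, -0.581, 0.249] pointing down, gripper open.
Joint ranges: [-2.62, 2.62], [-0.44, 2.09], [-1.27, 1.32], [0.08, 2.57], [-1.32, 4.46], [0.12, 2], [-2.74, 2.74]. Speed limits (rad/s): [2.22, 2.22, 3.01, 3.01, 3.14, 3.14, 3.14].

### API

Orientations are given as a rotation vector (axis times angle).
In Python, from cell import observe, get_image, sign_off, boxes_of, place_of, arm gives the robot as it stands.
- The arm moves only by the tool arm_command, never from a script. Its argument "plan" is a list of rows, each a list of 2 entries, a list of its own where there are three numbers: the shift along the tool's x, y, z in m, then the turn, a rotation vector about the tool's x, y, z in degrees. In form: [[[tx, ty, tz], [ax, ay, az]], ...]. A call has 1 to 5 rows; each row is the pose to reach, as a shift and turn from the pose commanded when the call began, along the tool's axes at that moment; what a row does not reach only later rows make up. A row lasts 1/10 s, in which the tool goes at most 50 mm and 8.59 degrees, less where a joint would pass 70% of its speed; a pose out of reach is approached as far as the arm can. A call with a gripper value outside its range is refused whole. "fingers" is the closure, from -1 (fully open) to 1 (shut), set as the call begins (left out, the last holds). The fingers move at their own pace and stop on an object; "squeeze" is the grip in N (left out, the last holds). Time passes only in rows, so rows that repeat a pose let the fingers close. It gives the time, the measured TCP pose, the force and the opening at its end, in the units of the state.
- observe(): the state, without advancing time (a new reading comes with each control period).
- get_image(name): name is "scene" or "top"; returns a dict with "color" (480x640x3 uint8, red, green, blue), "camera_matrix" (3x3 intrinsics, pixels), "world_to_cam" (4x4, takes a point from world to camera coordinates). Camera axes: x right, y up, looking along -z (the intrinsics and any distortion apply to the point x, -y, -z); pixel columns grow to the right and rows downward; lengths in m; the calibration is good to about 2 mm. A picture is of the moment at which its call begins. There is no depth.
- sign_off(): hands the job in, once; it reports no verdict.
Trained networks look in a picture, given as the dict that the camera call returned (one of the last four; its "shot" number tells which), for a name from the list of things; names that differ only in an ending like _2 or _b are one class to them, and where a whole thing is asked for, a point or a joint stands for the part that bears it (a point fixed in the world has none). Each returns a list of dicts, best first, with "confidence" (0 to 1); they miss things now and then, are a little off and sometimes report something else, mostly with a low value. They report only what shows in the picture. A call takes as long as a camera call.
- boxes_of(picture, thing): "point" ([column, row] in pixels, amid what is visible of it).
- place_of(picture, thing): "point" ([column, row] in pixels: a listed point, or the origin of a listed thing).
The state is a dict: "clock": time; "joints": joint angles; "dq": joint speeds; "joint_efforts": joint torques, N m; "position": TCP position; "ee_rot": TCP orientation; "force": force on the tool from outside, world axes, zero at the start; "ft_torque": the same for the moment, N m; "width": opening from 0.0 (shut) to 1.0 (fully open).
Only numpy, scipy, OpenCV 4.12 (cv2) and the standard library are available. Lean on these libraries where they do the work, as an engineer would, in place of code of your own. Each camera call takes 0.05 s, during which the arm holds its last target.

### The job

Push the round blue pill box down into its white push-to-release holder until the catch lets go and it springs up, then grasp it and set it down, without dropping it, standing upright in the middle of the oval ceramic tray. Leave the square blue box in the other holder latched down as it is.

Things in the scene. Friction and masses are not known exactly. Their poses are not given: they have to be found in the camera images.
- pill_center (a point): Centre (half-way up) of the closed round blue pill box, an upright cylinder 46 mm across, 38 high, 40 g, flat top. It starts in the 52 mm well of a fixed white holder 84 x 84 x 46 mm, rim 62 mm above the work surface; 8 mm of it stand above the rim, 34 mm once sprung up: grasp it there, fingertips just above the rim, lift straight up. An equal holder has a square blue box (34 mm wide).
- pill_cup (a joint): Height of the spring cup under the pill box, m: 0 = latched down (start), negative = pushed deeper (hard stop at -0.006), 0.026 = sprung up to its upper stop. Pushing the pill box down 4 to 6 mm undoes the catch; it takes 3 to 5 N. The cup then lifts the box as the push is withdrawn. The catch does not take hold again.
- tray_floor (a point): Centre of the flat inner floor of the loose oval white ceramic tray, 170 mm long (x of this frame), 110 wide (y), z up, 300 g. The floor is 20 mm above the work surface (4 mm above the glass ledge, which is 16 mm high); the rounded rim stands 4.5 mm above the floor. The pill box's centre is 19 mm above this point when it stands in the tray.
- floss_cup (a joint): Height of the spring cup under the square blue box (34 x 34 mm, 38 high) in the other holder, m, same meaning as pill_cup. 0 = latched down; it must stay so. The two holders and the tray stand left, middle and right in any order, their centres at least 180 mm apart.

How it is judged:
By the outcome, as a careful person would: the job done as asked, in the order asked, and still so for the second after the job is handed in, with the robot touching nothing.
It also fails if it takes over 51 s, if anything falls off the work surface, if the arm or the gripper's body presses on something with over 40 N, if the wrist force passes 120 N, or if a joint passes its speed limit or range.

## Working session

There is one attempt and no reset: what is moved stays moved. The work goes in short steps, Python scripts to look and compute and a tool call to move; the robot and the scene stay as the last step left them, time stands still between calls to the robot, and variables do not carry over. Pictures are saved under pics/ and viewed, and the job is handed in when it is done.

Besides the shell and the picture viewer there is one more tool, called after ">>>" as name(argument=value, ...), one argument or row to a line, values as JSON. arm_command: Moves the arm, as the interface text tells. Its arguments: {"type":"object","properties":{"plan":{"type":"array","items":{"type":"array"}},"fingers":{"type":"number"},"squeeze":{"type":"number"}},"required":["plan"]}

```bash
ls; mkdir -p pics; python3 - <<'E'
from cell import observe,get_image,boxes_of,place_of,arm
import cv2,numpy as np
print(arm, [a for a in dir(arm) if a[0]!='_'], arm.tip_extent)
s=observe()
for k,v in s.items(): print(k,np.round(v,4))
for n in ("scene","top"):
    p=get_image(n); cv2.imwrite(f"pics/{n}0.png",cv2.cvtColor(p["color"],cv2.COLOR_RGB2BGR))
    print(n,p["camera_matrix"].tolist(),np.round(p["world_to_cam"],4).tolist(),[k for k in p])
    for t in ("pill_center","tray_floor","pill_cup","floss_cup"):
        print(t,"box",boxes_of(p,t)[:3],"place",place_of(p,t)[:3])
E
```

```text
pics
<Robot object at 0x7f289d5eba10> ['PlanningError', 'tip_extent'] 0.022
clock 0.0
joints [ 1.0924  0.4352  0.025   1.5741 -0.0116  1.134  -0.0751]
dq [ 0.0015  0.0013 -0.0014  0.0002  0.0017 -0.0011 -0.0009]
joint_efforts [-1.00000e-04 -6.67853e+01  9.85200e-01 -3.14461e+01 -6.05000e-02
  4.27000e-02  2.00000e-04]
position [ 0.2291 -0.581   0.2479]
ee_rot [-0.3838  2.0177 -2.0147]
force [ 0.3339 -0.1923  0.5655]
ft_torque [-0.0363 -0.0417 -0.0196]
width 0.9991
scene [[585.5259645865926, 0.0, 323.8566588479579], [0.0, 585.5259645865926, 248.37486539212745], [0.0, 0.0, 1.0]] [[-0.2132, 0.9768, -0.0199, 0.1008], [-0.6711, -0.1317, 0.7296, 0.3153], [0.71, 0.1689, 0.6836, -1.2449], [0.0, 0.0, 0.0, 1.0]] ['color', 'camera_matrix', 'world_to_cam', 'shot']
pill_center box [{'point': [298.8, 279.0], 'confidence': 0.94}] place [{'point': [299.2, 284.5], 'confidence': 0.61}]
tray_floor box [{'point': [494.9, 321.2], 'confidence': 0.8}] place [{'point': [493.5, 317.8], 'confidence': 0.78}]Traceback (most recent call last):
  File "<stdin>", line 10, in <module>
ValueError: it knows: pill_center, tray_floor
```

```bash
cat > h.py <<'E'
from cell import observe,get_image,boxes_of,place_of,arm
import cv2,numpy as np
from scipy.spatial.transform import Rotation as R
def ray(p,px,z):
    K=np.array(p["camera_matrix"]);T=np.array(p["world_to_cam"])
    d=np.linalg.solve(K,[px[0],px[1],1.]); d=np.array([d[0],-d[1],-d[2]])
    Rm=T[:3,:3]; c=-Rm.T@T[:3,3]; w=Rm.T@d
    return c+w*(z-c[2])/w[2]
def proj(p,X):
    K=np.array(p["camera_matrix"]);T=np.array(p["world_to_cam"])
    X=np.atleast_2d(X); c=X@T[:3,:3].T+T[:3,3]
    u=(c*[1,-1,-1])@K.T
    return u[:,:2]/u[:,2:]
def save(p,n): cv2.imwrite(f"pics/{n}.png",cv2.cvtColor(p["color"],cv2.COLOR_RGB2BGR))
E
python3 - <<'E'
from h import *
for n in ("scene","top"):
    p=get_image(n); save(p,n+"1")
    print(n,-np.array(p["world_to_cam"])[:3,:3].T@np.array(p["world_to_cam"])[:3,3])
    for t,z in (("pill_center",.051),("tray_floor",.02)):
        for f in (boxes_of,place_of):
            for r in f(p,t)[:3]: print(t,f.__name__,r,np.round(ray(p,r["point"],z),4))
s=observe(); print(np.round(R.from_rotvec(s["ee_rot"]).as_matrix(),3))
E
```

```text
scene [1.11704071 0.15327949 0.62300092]
pill_center call {'point': [298.6, 280.3], 'confidence': 0.93} [ 0.5912 -0.0081  0.051 ]
pill_center call {'point': [494.4, 316.0], 'confidence': 0.74} [0.6035 0.25   0.051 ]
pill_center call {'point': [301.9, 285.6], 'confidence': 0.59} [ 0.5998 -0.0014  0.051 ]
tray_floor call {'point': [491.5, 319.7], 'confidence': 0.86} [0.5829 0.2516 0.02  ]
tray_floor call {'point': [495.1, 314.3], 'confidence': 0.68} [0.5724 0.2561 0.02  ]
top [ 0.48058835 -0.00290176  1.07569042]
pill_center call {'point': [321.7, 216.9], 'confidence': 0.79} [ 0.5972 -0.0092  0.051 ]
pill_center call {'point': [319.1, 216.7], 'confidence': 0.66} [ 0.5975 -0.0049  0.051 ]
tray_floor call {'point': [168.2, 230.2], 'confidence': 0.72} [0.5765 0.2549 0.02  ]
tray_floor call {'point': [169.6, 229.6], 'confidence': 0.6} [0.5775 0.2525 0.02  ]
[[-0.93   0.     0.367]
 [-0.367 -0.    -0.93 ]
 [-0.    -1.     0.   ]]
```

View pics/scene1.png

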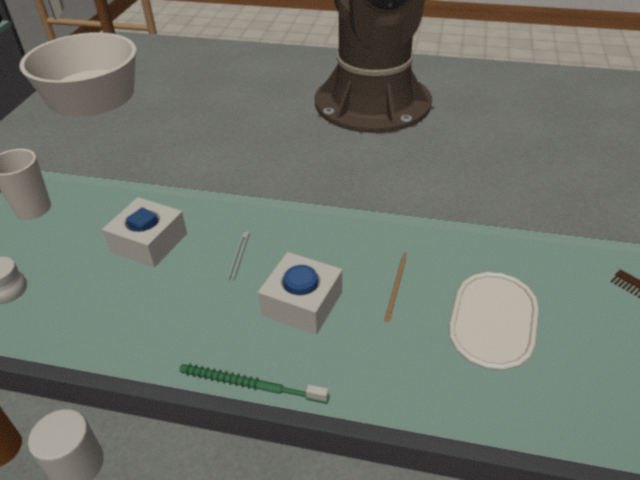

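View pics/top1.png

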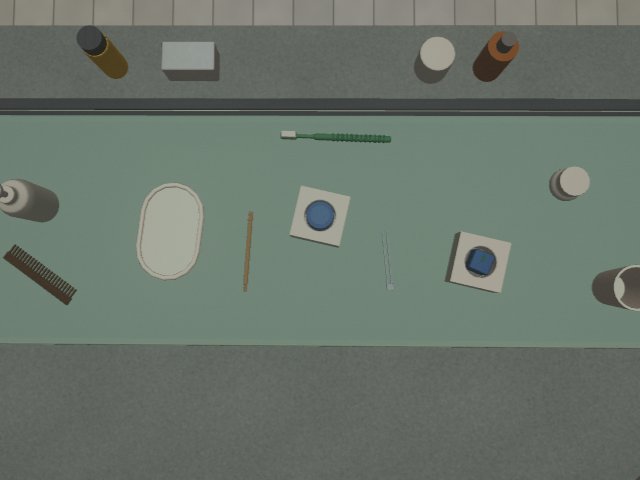

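The pictures agree. The round pill box is in the middle holder (top: 320,215; scene: 300,279), the square box is in the right one (480,262), and the tray is on the left (170,231). Next I'll refine these positions by segmentation.

```bash
python3 - <<'E'
from h import *
for n in ("scene","top"):
    p=get_image(n); im=p["color"].astype(int)
    r,g,b=im[...,0],im[...,1],im[...,2]
    m=((b>g+25)&(b>r+40)).astype(np.uint8)
    k,l,st,ce=cv2.connectedComponentsWithStats(m)
    for i in range(1,k):
        if st[i,4]>60: print(n,"blue",st[i],ce[i].round(1),ray(p,ce[i],.070).round(4))
    m=((r>g-8)&(r>130)).astype(np.uint8)
    k,l,st,ce=cv2.connectedComponentsWithStats(m)
    c0=(170,231) if n=="top" else (494,318)
    w=np.unique(l[c0[1]-40:c0[1]+40,c0[0]-25:c0[0]+25])
    for i in w:
        if i and st[i,4]>60:
            pts=np.argwhere(l==i)[:,::-1]
            hull=cv2.convexHull(pts.astype(np.int32))[:,0]
            W=np.array([ray(p,q,.0235)[:2] for q in hull])
            re=cv2.minAreaRect((W*1e4).astype(np.float32))
            print(n,"tray",st[i],ce[i].round(1),re[0][0]/1e4,re[0][1]/1e4,re[1],re[2])
    # holder check
    for c in ((320,215),) if n=="top" else ((300,279),):
        m=((abs(r-g)<25)&(r>140)).astype(np.uint8)
        k,l,st,ce=cv2.connectedComponentsWithStats(m)
        for i in range(1,k):
            if st[i,4]>300:
                pts=np.argwhere(l==i)[:,::-1]; hull=cv2.convexHull(pts.astype(np.int32))[:,0]
                W=np.array([ray(p,q,.062)[:2] for q in hull]); re=cv2.minAreaRect((W*1e4).astype(np.float32))
                print(n,"white",ce[i].round(0),np.array(re[0])/1e4,re[1],re[2])
    if n=="top":
        big=cv2.resize(p["color"][170:300,120:520],None,fx=2,fy=2,interpolation=cv2.INTER_CUBIC); cv2.imwrite("pics/topz.png",big[...,::-1])
E
```

```text
scene blue [127 208  29  22 323] [140.4 218.3] [ 0.5313 -0.2629  0.07  ]
scene blue [284 266  33  28 705] [300.  278.8] [ 0.6056 -0.0016  0.07  ]
scene tray [ 449  271   90   99 7145] [494.1 320.3] 0.579613427734375 0.253993017578125 (1096.8509521484375, 1702.2462158203125) 83.51409912109375
scene white [132.  16.] [-0.20438553 -0.64513711] (1783.1197509765625, 720.9537963867188) 29.20217514038086
scene white [246.  23.] [-0.20678135 -0.36255669] (5318.47509765625, 2022.6378173828125) 89.93923950195312
scene white [529.  43.] [-0.20629497  0.31321924] (4960.3125, 2023.053955078125) 89.96261596679688
scene white [85. 56.] [ 0.03138125 -0.64759541] (2446.07421875, 2440.409912109375) 33.49729919433594
scene white [ 20. 159.] [ 0.41944687 -0.54390762] (811.4518432617188, 561.54296875) 34.44794464111328
scene white [141. 221.] [ 0.52556318 -0.26588064] (847.497314453125, 858.5383911132812) 77.23687744140625
scene white [300. 282.] [ 0.60069878 -0.00318981] (847.7821655273438, 858.5599975585938) 77.34703063964844
scene white [494. 320.] [0.61397437 0.24774941] (1022.2278442382812, 1589.459
[... 968 characters left out ...]
 -0.20181487] (549.5897216796875, 567.8069458007812) 45.49062728881836
top white [188.  55.] [0.86983877 0.21800674] (450.19775390625, 852.5184326171875) 0.05147281661629677
top white [575. 181.] [ 0.65731084 -0.42556001] (466.1195983886719, 476.60321044921875) 0.18637143075466156
top white [ 14. 193.] [0.63040752 0.50546841] (504.34552001953125, 435.799560546875) 0.20415470004081726
top white [170. 231.] [0.57252358 0.24253896] (1043.1136474609375, 1598.6529541015625) 83.7035903930664
top white [320. 215.] [ 0.5988936  -0.00557008] (845.0092163085938, 836.6260986328125) 77.38323974609375
top white [481. 262.] [ 0.5237145  -0.26931384] (839.6265258789062, 836.8961791992188) 77.13095092773438
```

View pics/topz.png

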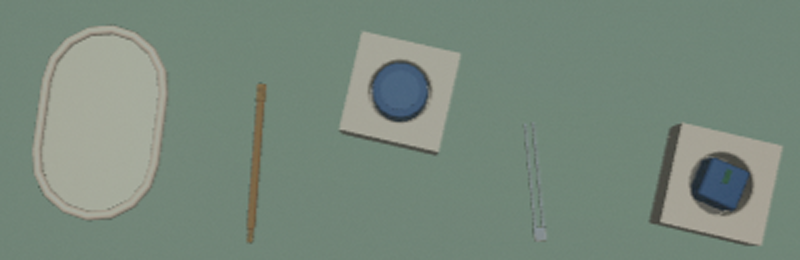

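>>> arm_command(
  plan=[
    [[0, 0, 0], [0, -8, 0]],
    [[0, 0, 0], [0, -16, 0]],
    [[0, 0, 0], [0, -24, 0]],
    [[0, 0, 0], [0, -32, 0]],
    [[0, 0, 0], [0, -40, 0]],
  ],
  fingers=1,
  squeeze=10,
)

```text
clock: 1.4
position: [0.2293, -0.5814, 0.2488]
ee_rot: [-0.935, 1.561, -1.561]
force: [0.4, -1.2, -0.6]
width: 0.618
```

>>> arm_command(
  plan=[
    [[0, 0, 0], [0, -8, 0]],
    [[0, 0, 0], [0, -16, 0]],
    [[0, 0, 0], [0, -22, 0]],
    [[0, 0, 0], [0, -22, 0]],
  ],
)

```text
clock: 1.8
position: [0.2292, -0.5815, 0.2487]
ee_rot: [-1.154, 1.291, -1.291]
force: [0.1, -0.3, -1.2]
width: 0.268
```

```bash
cat >> h.py <<'E'
PILL=np.array([.5995,-.0045]); TRAY=np.array([.5775,.253])
def togo(t):
    s=observe(); M=R.from_rotvec(s["ee_rot"]).as_matrix()
    print("t",round(s["clock"],2),"pos",np.round(s["position"],4),"F",np.round(s["force"],2),"w",round(s["width"],3),"j",np.round(s["joints"],2))
    print(M.round(3)); print("shift",(M.T@(np.array(t)-s["position"])).round(4))
E
python3 -c "
from h import *
togo([*PILL,.17])"
```

```text
t 1.8 pos [ 0.2292 -0.5815  0.2487] F [ 0.1  -0.26 -1.19] w 0.268 j [ 1.26  0.45 -0.22  1.56  0.1   1.15  0.91]
[[-0.111  0.     0.994]
 [-0.994  0.    -0.111]
 [-0.    -1.     0.   ]]
shift [-0.6146  0.0788  0.3037]
```

>>> arm_command(
  plan=[
    [[-0.04, 0, 0.02], [0, 0, 0]],
    [[-0.08, 0, 0.04], [0, 0, 0]],
    [[-0.12, 0, 0.06], [0, 0, 0]],
    [[-0.16, 0, 0.08], [0, 0, 0]],
    [[-0.2, 0, 0.1], [0, 0, 0]],
  ],
)

```text
clock: 2.3
position: [0.352, -0.3924, 0.249]
ee_rot: [-1.152, 1.294, -1.295]
force: [1.2, -0.1, 0.0]
width: 0.002
```

>>> arm_command(
  plan=[
    [[-0.04, 0, 0.02], [0, 0, 0]],
    [[-0.08, 0, 0.04], [0, 0, 0]],
    [[-0.12, 0, 0.06], [0, 0, 0]],
    [[-0.16, 0, 0.08], [0, 0, 0]],
    [[-0.2, 0, 0.1], [0, 0, 0]],
  ],
)

```text
clock: 2.8
position: [0.474, -0.2049, 0.249]
ee_rot: [-1.151, 1.294, -1.295]
force: [0.8, -0.5, -0.2]
width: 0.01
```

>>> arm_command(
  plan=[
    [[-0.04, 0, 0.02], [0, 0, 0]],
    [[-0.08, 0.01, 0.04], [0, 0, 0]],
    [[-0.12, 0.03, 0.06], [0, 0, 0]],
    [[-0.16, 0.05, 0.08], [0, 0, 0]],
    [[-0.2, 0.07, 0.1], [0, 0, 0]],
  ],
)

```text
clock: 3.3
position: [0.596, -0.0176, 0.1781]
ee_rot: [-1.151, 1.294, -1.296]
force: [0.6, 0.1, 0.4]
width: 0.003
```

```bash
python3 -c "
from h import *
togo([*PILL,.102])
p=get_image('scene');save(p,'s2')
p=get_image('top');save(p,'t2')"
```

```text
t 3.3 pos [ 0.596  -0.0176  0.1781] F [0.61 0.05 0.39] w 0.003 j [ 0.25  0.5  -0.44  1.7   0.24  0.99 -0.4 ]
[[-0.117  0.001  0.993]
 [-0.993 -0.    -0.117]
 [ 0.    -1.     0.001]]
shift [-0.0135  0.0761  0.0019]
```

View pics/s2.png

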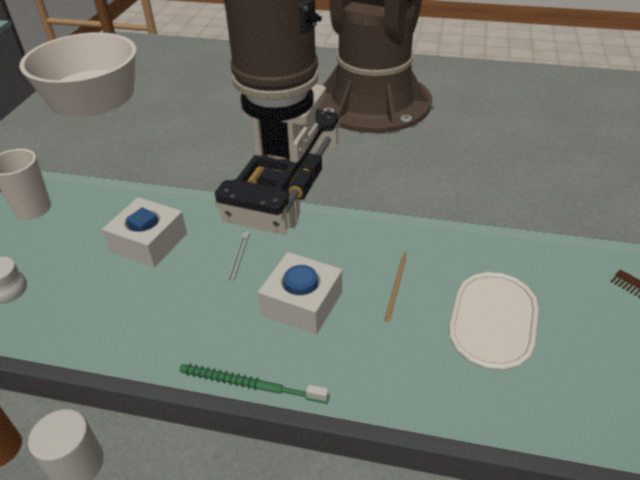

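The scene picture shows the gripper around (260,200), with the pill box undisturbed at (300,279). I'll check whether that fits the reported TCP.

```bash
python3 -c "
from h import *
togo([*PILL,.102])
s=observe()
p=get_image('scene');save(p,'s3')
P=np.array(s['position']); print(proj(p,[P,P-[0,0,.022]]).round(1))
print('joints',s['joints'],s['dq'])
p=get_image('top');save(p,'t3'); print(proj(p,[P,P-[0,0,.022]]).round(1))"
```

```text
t 3.4 pos [ 0.596  -0.0114  0.1762] F [ 0.06 -0.42 -0.13] w 0.003 j [ 0.24  0.5  -0.44  1.7   0.24  0.99 -0.4 ]
[[-0.108 -0.002  0.994]
 [-0.994  0.004 -0.108]
 [-0.004 -1.    -0.003]]
shift [-0.007   0.0742  0.0029]
[[289.8 210.6]
 [290.9 224.5]]
joints [ 0.24042933  0.49973046 -0.44175395  1.70418139  0.24132593  0.99396955
 -0.39505382] [ 6.81684948e-02 -5.33512360e-02  5.04336121e-02  1.65957912e-02
  8.85590917e-05  4.44608074e-02  7.53809957e-02]
[[323.8 208.1]
 [323.6 209.9]]
```

View pics/s3.png

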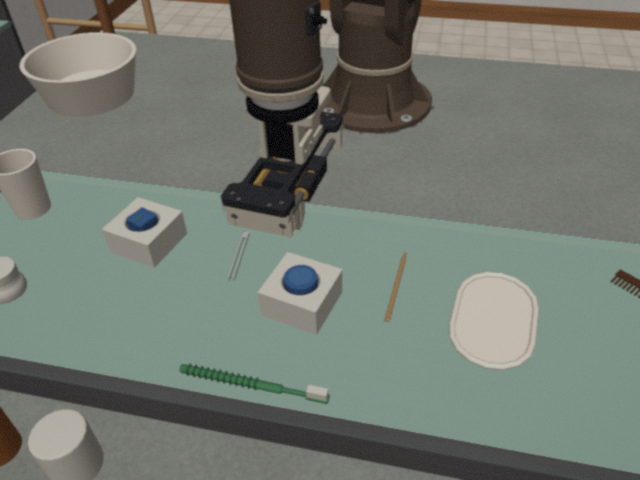

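View pics/t3.png

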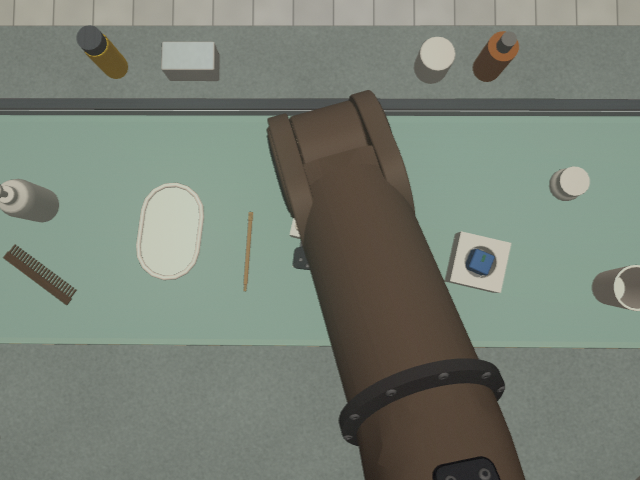

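```bash
python3 -c "
import cv2
a=cv2.imread('pics/s3.png')[60:300,180:420]
cv2.imwrite('pics/s3z.png',cv2.resize(a,(600,600),interpolation=cv2.INTER_CUBIC))"
```

```text
(no output)
```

View pics/s3z.png

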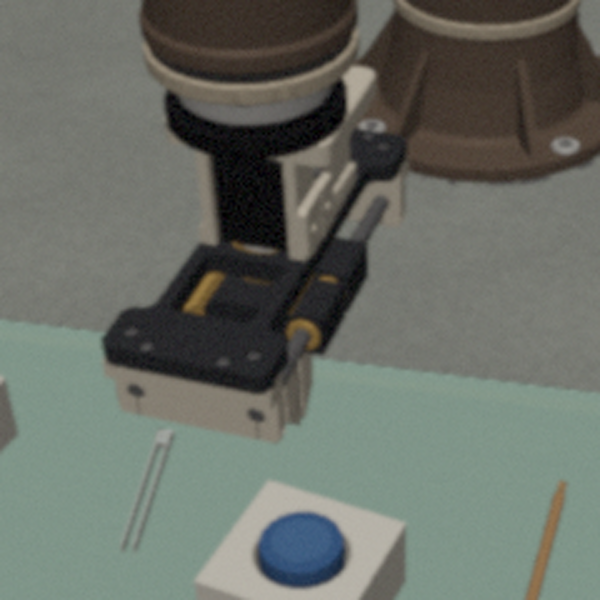

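```bash
python3 -c "
from h import *
p=get_image('scene')
P=np.array(observe()['position']);print(P)
for j in (-.095,.095):
  for k in (-.0375,.0375):
    q=P+np.array([.994*j+.108*k,-.108*j+.994*k,.044]); print(j,k,((proj(p,q)-[180,60])*2.5).round(0))
print(((proj(p,P-[0,0,.022])-[180,60])*2.5).round(0))
togo([*PILL,.102])"
```

```text
[ 0.59495827 -0.01929998  0.17847162]
-0.095 -0.0375 [[253. 176.]]
-0.095 0.0375 [[393. 200.]]
0.095 -0.0375 [[ 87. 408.]]
0.095 0.0375 [[252. 444.]]
[[262. 404.]]
t 3.55 pos [ 0.595  -0.0193  0.1785] F [-0.33 -0.9   0.32] w 0.007 j [ 0.25  0.49 -0.44  1.71  0.24  1.   -0.39]
[[-0.115 -0.001  0.993]
 [-0.993 -0.001 -0.115]
 [ 0.001 -1.    -0.001]]
shift [-0.0153  0.0765  0.0029]
```

>>> arm_command(
  plan=[
    [[-0.004, 0, 0.001], [0, 0, 0]],
    [[-0.004, 0, 0.001], [0, 0, 0]],
    [[-0.004, 0, 0.001], [0, 0, 0]],
    [[-0.004, 0, 0.001], [0, 0, 0]],
    [[-0.004, 0, 0.001], [0, 0, 0]],
  ],
)

```text
clock: 4.05
position: [0.5965, -0.0157, 0.1789]
ee_rot: [-1.153, 1.292, -1.293]
force: [0.3, -1.1, 0.1]
width: 0.004
```

```bash
python3 -c "
from h import *
for i in range(8):
  s=observe(); print(s['clock'],s['position'],np.round(s['dq'],2)); get_image('top')
togo([*PILL,.102])"
```

```text
4.05 [ 0.59648191 -0.01565586  0.17890586] [-0.  0. -0.  0. -0. -0.  0.]
4.1 [ 0.59650207 -0.01548577  0.17887114] [-0.  0. -0.  0.  0.  0. -0.]
4.15 [ 0.59649164 -0.01544191  0.17880966] [-0.  0. -0. -0.  0.  0.  0.]
4.2 [ 0.59647896 -0.0153068   0.17874577] [-0.  0. -0. -0.  0.  0. -0.]
4.25 [ 0.59652086 -0.01527971  0.17872654] [-0. -0.  0. -0.  0.  0. -0.]
4.3 [ 0.59653363 -0.01524757  0.17872948] [ 0.  0.  0. -0. -0.  0.  0.]
4.35 [ 0.59652016 -0.01522355  0.17869723] [-0.  0.  0.  0.  0. -0. -0.]
4.4 [ 0.59652785 -0.01516484  0.17869875] [-0. -0. -0.  0.  0.  0.  0.]
t 4.45 pos [ 0.5965 -0.0152  0.1787] F [0.12 0.41 0.01] w 0.003 j [ 0.24  0.5  -0.44  1.7   0.24  1.   -0.4 ]
[[-0.113 -0.     0.994]
 [-0.994 -0.    -0.113]
 [ 0.    -1.    -0.   ]]
shift [-0.0109  0.0767  0.0018]
```

>>> arm_command(
  plan=[
    [[-0.004, 0.015, 0.001], [0, 0, 0]],
    [[-0.008, 0.035, 0.001], [0, 0, 0]],
    [[-0.011, 0.055, 0.002], [0, 0, 0]],
    [[-0.011, 0.067, 0.002], [0, 0, 0]],
    [[-0.011, 0.075, 0.002], [0, 0, 0]],
  ],
)

```text
clock: 4.95
position: [0.5991, -0.0043, 0.102]
ee_rot: [-1.155, 1.293, -1.291]
force: [0.2, -1.5, -0.7]
width: 0.005
```

>>> arm_command(
  plan=[
    [[0, 0, 0], [0, 0, 0]],
    [[0, 0, 0], [0, 0, 0]],
    [[0, 0, 0], [0, 0, 0]],
    [[0, 0, 0], [0, 0, 0]],
  ],
)

```text
clock: 5.35
position: [0.6002, -0.0046, 0.1045]
ee_rot: [-1.153, 1.291, -1.293]
force: [-0.1, 0.1, 1.4]
width: 0.004
```

```bash
python3 -c "
from h import *
togo([*PILL,.092])
p=get_image('scene');save(p,'s4')
a=p['color'][160:340,200:440,::-1]
cv2.imwrite('pics/s4z.png',cv2.resize(a,(800,600),interpolation=cv2.INTER_CUBIC))"
```

```text
t 5.35 pos [ 0.6002 -0.0046  0.1045] F [-0.1   0.08  1.44] w 0.004 j [ 0.2   0.58 -0.41  1.77  0.3   0.85 -0.46]
[[-0.113  0.001  0.994]
 [-0.994 -0.    -0.113]
 [-0.    -1.     0.001]]
shift [ 0.      0.0125 -0.0007]
```

View pics/s4z.png

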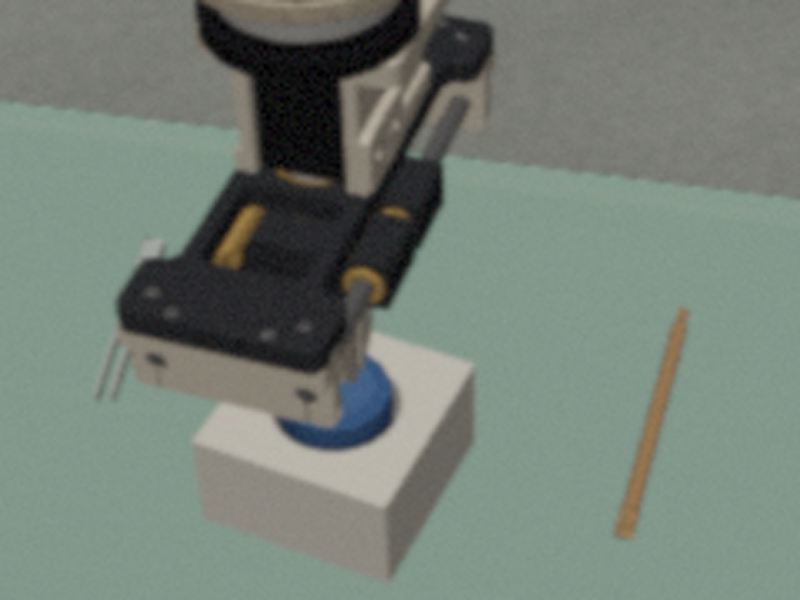

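The fingertips sit over the pill box: at zoomed (350,370), just behind the body corner, with blue visible around them. I'll push gently now.

>>> arm_command(
  plan=[
    [[0, 0.005, -0.001], [0, 0, 0]],
    [[0, 0.009, -0.001], [0, 0, 0]],
    [[0, 0.012, -0.001], [0, 0, 0]],
    [[0, 0.014, -0.001], [0, 0, 0]],
    [[0, 0.014, -0.001], [0, 0, 0]],
  ],
)

```text
clock: 5.9
position: [0.5986, -0.0044, 0.0895]
ee_rot: [-1.154, 1.292, -1.292]
force: [-1.6, -0.1, 1.9]
width: 0.006
```

```bash
python3 -c "
from h import *
togo([*PILL,.087])"
```

```text
t 5.9 pos [ 0.5986 -0.0044  0.0895] F [-1.63 -0.13  1.9 ] w 0.006 j [ 0.2   0.6  -0.4   1.78  0.31  0.82 -0.47]
[[-0.113 -0.001  0.994]
 [-0.994 -0.    -0.113]
 [ 0.    -1.    -0.001]]
shift [-0.      0.0025  0.0009]
```

>>> arm_command(
  plan=[
    [[0, 0.001, 0], [0, 0, 0]],
    [[0, 0.002, 0], [0, 0, 0]],
    [[0, 0.003, 0], [0, 0, 0]],
    [[0, 0.003, 0], [0, 0, 0]],
  ],
)

```text
clock: 6.3
position: [0.5986, -0.0044, 0.0866]
ee_rot: [-1.154, 1.292, -1.292]
force: [-1.7, -0.2, 3.0]
width: 0.008
```

>>> arm_command(
  plan=[
    [[0, 0.001, 0], [0, 0, 0]],
    [[0, 0.001, 0], [0, 0, 0]],
    [[0, 0.001, 0], [0, 0, 0]],
  ],
)

```text
clock: 6.6
position: [0.5987, -0.0044, 0.0863]
ee_rot: [-1.154, 1.292, -1.292]
force: [-4.7, -0.4, 11.1]
width: 0.01
```

The force jumped to 11 N, so the box is at the hard stop. I'll withdraw slowly.

>>> arm_command(
  plan=[
    [[0, -0.003, 0], [0, 0, 0]],
    [[0, -0.007, 0], [0, 0, 0]],
    [[0, -0.011, 0], [0, 0, 0]],
    [[0, -0.015, 0], [0, 0, 0]],
    [[0, -0.019, 0], [0, 0, 0]],
  ],
)

```text
clock: 7.1
position: [0.5989, -0.0044, 0.1051]
ee_rot: [-1.153, 1.292, -1.292]
force: [-1.2, -0.4, 0.8]
width: 0.007
```

>>> arm_command(
  plan=[
    [[0, -0.004, 0], [0, 0, 0]],
    [[0, -0.009, 0], [0, 0, 0]],
    [[0, -0.015, 0], [0, 0, 0]],
    [[0, -0.025, 0], [0, 0, 0]],
    [[0, -0.04, 0], [0, 0, 0]],
  ],
)

```text
clock: 7.6
position: [0.5984, -0.0044, 0.1452]
ee_rot: [-1.154, 1.293, -1.291]
force: [0.8, 0.3, -0.3]
width: 0.006
```

```bash
python3 -c "
from h import *
togo([*PILL,.140])
p=get_image('scene');save(p,'s5')
a=p['color'][160:340,200:440,::-1]
cv2.imwrite('pics/s5z.png',cv2.resize(a,(800,600),interpolation=cv2.INTER_CUBIC))"
```

```text
t 7.6 pos [ 0.5984 -0.0044  0.1452] F [ 0.8   0.26 -0.26] w 0.006 j [ 0.21  0.54 -0.43  1.73  0.27  0.93 -0.43]
[[-0.113 -0.001  0.994]
 [-0.994 -0.    -0.113]
 [ 0.    -1.    -0.001]]
shift [-0.      0.0052  0.0011]
```

View pics/s5z.png

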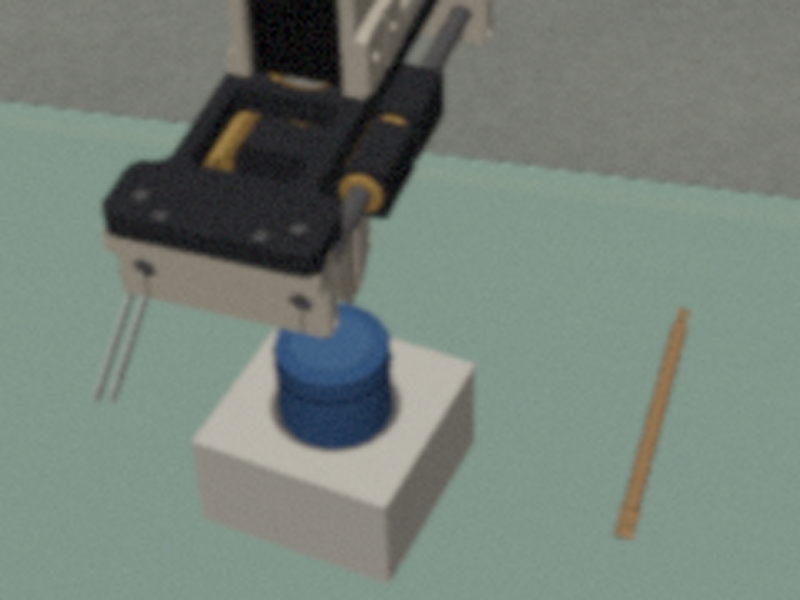

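The box has sprung up (zoomed 333,370, a full cylinder above the rim). Next I open the fingers and go down to grasp height.

>>> arm_command(
  plan=[
    [[0, -0.005, 0.001], [0, 0, 0]],
    [[0, -0.005, 0.001], [0, 0, 0]],
    [[0, -0.005, 0.001], [0, 0, 0]],
    [[0, -0.005, 0.001], [0, 0, 0]],
    [[0, -0.005, 0.001], [0, 0, 0]],
  ],
  fingers=-1,
)

```text
clock: 8.15
position: [0.5995, -0.0045, 0.1493]
ee_rot: [-1.154, 1.292, -1.292]
force: [0.1, -0.5, -0.1]
width: 0.393
```

>>> arm_command(
  plan=[
    [[0, 0, 0], [0, 0, 0]],
    [[0, 0, 0], [0, 0, 0]],
    [[0, 0, 0], [0, 0, 0]],
    [[0, 0, 0], [0, 0, 0]],
    [[0, 0, 0], [0, 0, 0]],
  ],
)

```text
clock: 8.65
position: [0.5998, -0.0045, 0.1497]
ee_rot: [-1.154, 1.292, -1.292]
force: [-0.0, 0.7, 0.3]
width: 0.825
```

```bash
python3 -c "
from h import *
togo([*PILL,.088])
p=get_image('scene');save(p,'s6')
im=p['color'].astype(int); r,g,b=im[...,0],im[...,1],im[...,2]
m=((b>g+25)&(b>r+40)).astype(np.uint8)
k,l,st,ce=cv2.connectedComponentsWithStats(m)
for i in range(1,k):
  if st[i,4]>60: print(st[i],ce[i].round(1))
t=np.linspace(0,6.28,60)
C=np.vstack([np.c_[.5995+.023*np.cos(t),-.0045+.023*np.sin(t),0*t+z] for z in (.062,.096)])
q=proj(p,C); print('pred',q.min(0),q.max(0))
"
```

```text
t 8.65 pos [ 0.5998 -0.0045  0.1497] F [-0.    0.75  0.3 ] w 0.825 j [ 0.22  0.53 -0.43  1.72  0.26  0.94 -0.43]
[[-0.113  0.     0.994]
 [-0.994 -0.    -0.113]
 [ 0.    -1.     0.   ]]
shift [ 0.      0.0617 -0.0003]
[127 208  29  22 359] [140.3 218.9]
[284 252  32  42 859] [301.  273.8]
pred [280.1547829  248.88858715] [316.59909933 292.18565014]
```

View pics/s6.png

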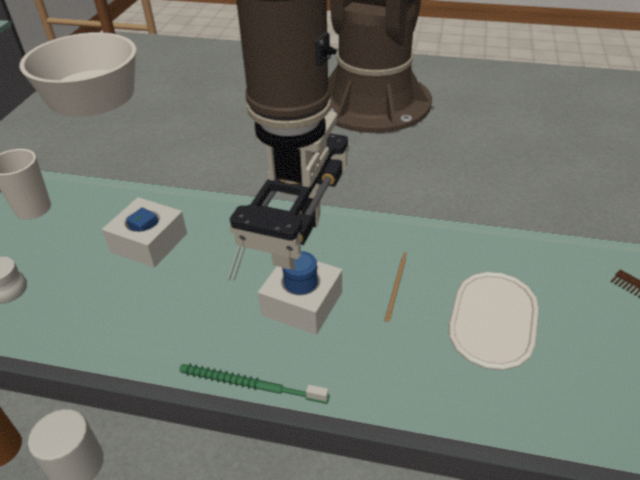

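The open jaws straddle the box at (300,272): the near finger is at (285,258), and the square box is unchanged at (140,219). Descending.

>>> arm_command(
  plan=[
    [[-0.001, 0.015, 0], [0, 0, 0]],
    [[-0.001, 0.035, 0], [0, 0, 0]],
    [[-0.001, 0.048, 0], [0, 0, 0]],
    [[-0.001, 0.056, 0], [0, 0, 0]],
    [[-0.001, 0.061, 0], [0, 0, 0]],
  ],
)

```text
clock: 9.2
position: [0.5995, -0.0035, 0.0876]
ee_rot: [-1.155, 1.293, -1.291]
force: [-0.1, 0.7, 0.4]
width: 1.002
```

>>> arm_command(
  plan=[
    [[0, 0, 0], [0, 0, 0]],
    [[0, 0, 0], [0, 0, 0]],
    [[0, 0, 0], [0, 0, 0]],
  ],
)

```text
clock: 9.5
position: [0.6004, -0.0034, 0.0894]
ee_rot: [-1.153, 1.291, -1.292]
force: [0.9, -0.4, 0.1]
width: 0.999
```

```bash
python3 -c "
from h import *
togo([.5995,-.0035,.088])
p=get_image('scene');save(p,'s7')
a=p['color'][160:340,200:440,::-1]
cv2.imwrite('pics/s7z.png',cv2.resize(a,(800,600),interpolation=cv2.INTER_CUBIC))"
```

```text
t 9.5 pos [ 0.6004 -0.0034  0.0894] F [ 0.92 -0.38  0.15] w 0.999 j [ 0.19  0.6  -0.4   1.78  0.31  0.82 -0.47]
[[-0.113  0.001  0.994]
 [-0.994  0.    -0.113]
 [-0.    -1.     0.001]]
shift [ 0.0002  0.0014 -0.0009]
```

View pics/s7z.png

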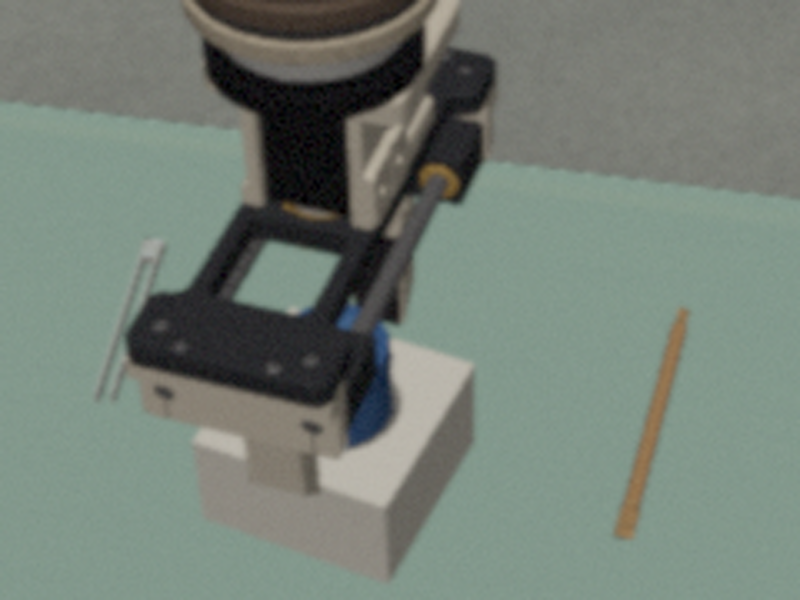

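The fingers are either side of the box and the tips are just above the rim. Closing.

>>> arm_command(
  plan=[
    [[0, 0.001, 0], [0, 0, 0]],
    [[0, 0.001, 0], [0, 0, 0]],
    [[0, 0.001, 0], [0, 0, 0]],
    [[0, 0.001, 0], [0, 0, 0]],
    [[0, 0.001, 0], [0, 0, 0]],
  ],
  fingers=1,
  squeeze=15,
)

```text
clock: 10.05
position: [0.6007, -0.0035, 0.0881]
ee_rot: [-1.152, 1.291, -1.293]
force: [0.1, -0.7, 1.3]
width: 0.617
```

>>> arm_command(
  plan=[
    [[0, 0, 0], [0, 0, 0]],
    [[0, 0, 0], [0, 0, 0]],
    [[0, 0, 0], [0, 0, 0]],
    [[0, 0, 0], [0, 0, 0]],
    [[0, 0, 0], [0, 0, 0]],
  ],
)

```text
clock: 10.55
position: [0.5996, -0.0035, 0.0877]
ee_rot: [-1.154, 1.292, -1.292]
force: [-0.9, 0.5, 2.4]
width: 0.495
```

```bash
python3 -c "
from h import *
togo([.5995,-.0035,.088])"
```

```text
t 10.55 pos [ 0.5996 -0.0035  0.0877] F [-0.93  0.53  2.39] w 0.495 j [ 0.19  0.6  -0.4   1.78  0.31  0.82 -0.47]
[[-0.113 -0.     0.994]
 [-0.994 -0.    -0.113]
 [ 0.    -1.    -0.   ]]
shift [ 0.     -0.0003 -0.0001]
```

The opening is 0.495 × 92 = 45.5 mm, which fits the 46 mm box, so it is gripped. Lifting straight up.

>>> arm_command(
  plan=[
    [[0, -0.005, 0], [0, 0, 0]],
    [[0, -0.015, 0], [0, 0, 0]],
    [[0, -0.03, 0], [0, 0, 0]],
    [[0, -0.05, 0], [0, 0, 0]],
    [[0, -0.07, 0], [0, 0, 0]],
  ],
)

```text
clock: 11.05
position: [0.6, -0.0034, 0.1596]
ee_rot: [-1.153, 1.291, -1.292]
force: [0.3, -0.3, -1.1]
width: 0.499
```

>>> arm_command(
  plan=[
    [[0, -0.015, 0], [0, 0, 0]],
    [[0, -0.025, 0], [0, 0, 0]],
    [[0, -0.03, 0], [0, 0, 0]],
    [[0, -0.03, 0], [0, 0, 0]],
    [[0, -0.03, 0], [0, 0, 0]],
  ],
)

```text
clock: 11.55
position: [0.5995, -0.0036, 0.1872]
ee_rot: [-1.154, 1.292, -1.292]
force: [-0.2, -0.4, -0.3]
width: 0.501
```

```bash
python3 -c "
from h import *
togo([*TRAY,.187])
p=get_image('scene');save(p,'s8')
a=p['color'][100:340,180:500,::-1]
cv2.imwrite('pics/s8z.png',cv2.resize(a,(800,600),interpolation=cv2.INTER_CUBIC))"
```

```text
t 11.55 pos [ 0.5995 -0.0036  0.1872] F [-0.15 -0.35 -0.34] w 0.501 j [ 0.22  0.49 -0.44  1.68  0.24  1.02 -0.41]
[[-0.113 -0.001  0.994]
 [-0.994 -0.    -0.113]
 [ 0.    -1.    -0.001]]
shift [-2.525e-01  2.000e-04 -5.080e-02]
```

View pics/s8z.png

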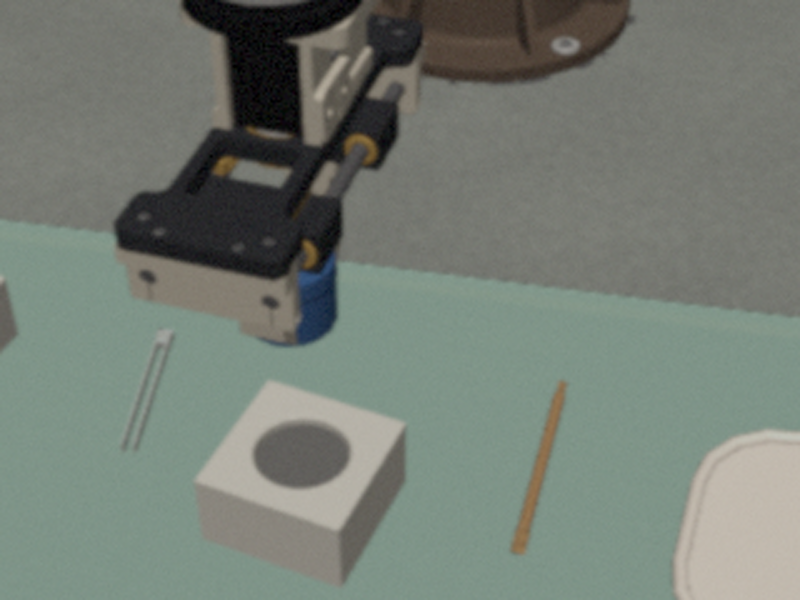

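The box is held upright in the jaws at zoomed (305,300), and the well is empty. Moving gently over to the tray, in 25 mm rows.

>>> arm_command(
  plan=[
    [[-0.01, 0, -0.002], [0, 0, 0]],
    [[-0.03, 0, -0.006], [0, 0, 0]],
    [[-0.055, 0, -0.011], [0, 0, 0]],
    [[-0.08, 0, -0.016], [0, 0, 0]],
    [[-0.105, 0, -0.021], [0, 0, 0]],
  ],
)

```text
clock: 12.1
position: [0.5902, 0.1051, 0.1872]
ee_rot: [-1.154, 1.292, -1.291]
force: [0.0, 1.1, 0.3]
width: 0.498
```

>>> arm_command(
  plan=[
    [[-0.025, 0, -0.005], [0, 0, 0]],
    [[-0.05, 0, -0.01], [0, 0, 0]],
    [[-0.075, 0, -0.015], [0, 0, 0]],
    [[-0.095, 0, -0.019], [0, 0, 0]],
    [[-0.115, 0, -0.023], [0, 0, 0]],
  ],
)

```text
clock: 12.6
position: [0.58, 0.2221, 0.1871]
ee_rot: [-1.155, 1.292, -1.291]
force: [-0.4, -1.6, -0.2]
width: 0.495
```

>>> arm_command(
  plan=[
    [[-0.015, 0, -0.003], [0, 0, 0]],
    [[-0.025, 0, -0.005], [0, 0, 0]],
    [[-0.032, 0, -0.007], [0, 0, 0]],
    [[-0.032, 0, -0.007], [0, 0, 0]],
    [[-0.032, 0, -0.007], [0, 0, 0]],
  ],
)

```text
clock: 13.1
position: [0.5778, 0.2518, 0.1876]
ee_rot: [-1.154, 1.292, -1.293]
force: [0.4, -0.1, -0.8]
width: 0.497
```

```bash
python3 -c "
from h import *
togo([*TRAY,.11])"
```

```text
t 13.1 pos [0.5778 0.2518 0.1876] F [ 0.4  -0.1  -0.78] w 0.497 j [-0.19  0.54 -0.46  1.6   0.27  1.06 -0.84]
[[-0.113 -0.     0.994]
 [-0.994 -0.001 -0.113]
 [ 0.001 -1.     0.   ]]
shift [-0.0012  0.0776 -0.0005]
```

>>> arm_command(
  plan=[
    [[-0.001, 0.01, -0.001], [0, 0, 0]],
    [[-0.001, 0.03, -0.001], [0, 0, 0]],
    [[-0.001, 0.055, -0.001], [0, 0, 0]],
    [[-0.001, 0.08, -0.001], [0, 0, 0]],
    [[-0.001, 0.1, -0.001], [0, 0, 0]],
  ],
)

```text
clock: 13.6
position: [0.5763, 0.2524, 0.0856]
ee_rot: [-1.155, 1.293, -1.293]
force: [0.2, -0.6, 1.0]
width: 0.496
```

>>> arm_command(
  plan=[
    [[0, 0.012, 0], [0, 0, 0]],
    [[0, 0.02, 0], [0, 0, 0]],
    [[0, 0.025, 0], [0, 0, 0]],
    [[0, 0.025, 0], [0, 0, 0]],
    [[0, 0.025, 0], [0, 0, 0]],
  ],
)

```text
clock: 14.1
position: [0.5772, 0.254, 0.0634]
ee_rot: [-1.152, 1.292, -1.292]
force: [-0.5, -0.2, -0.4]
width: 0.498
```

```bash
python3 -c "
from h import *
togo([*TRAY,.0497])
p=get_image('scene');save(p,'s9')
a=p['color'][180:400,360:640,::-1]
cv2.imwrite('pics/s9z.png',cv2.resize(a,(764,600),interpolation=cv2.INTER_CUBIC))
for f in (boxes_of,place_of):
  for t in ('pill_center','tray_floor'): print(t,f(p,t)[:2])
s=observe();print(proj(p,np.array(s['position'])-[0,0,.011]))"
```

```text
t 14.1 pos [0.5772 0.254  0.0634] F [-0.47 -0.22 -0.38] w 0.498 j [-0.23  0.68 -0.41  1.71  0.35  0.82 -0.91]
[[-0.113  0.001  0.994]
 [-0.994  0.    -0.113]
 [-0.001 -1.     0.001]]
shift [0.0009 0.0137 0.0004]
pill_center []
tray_floor [{'point': [480.5, 337.8], 'confidence': 0.58}, {'point': [298.1, 281.6], 'confidence': 0.41}]
pill_center []
tray_floor [{'point': [493.7, 316.7], 'confidence': 0.94}]
[[497.80162868 300.39762716]]
```

View pics/s9z.png

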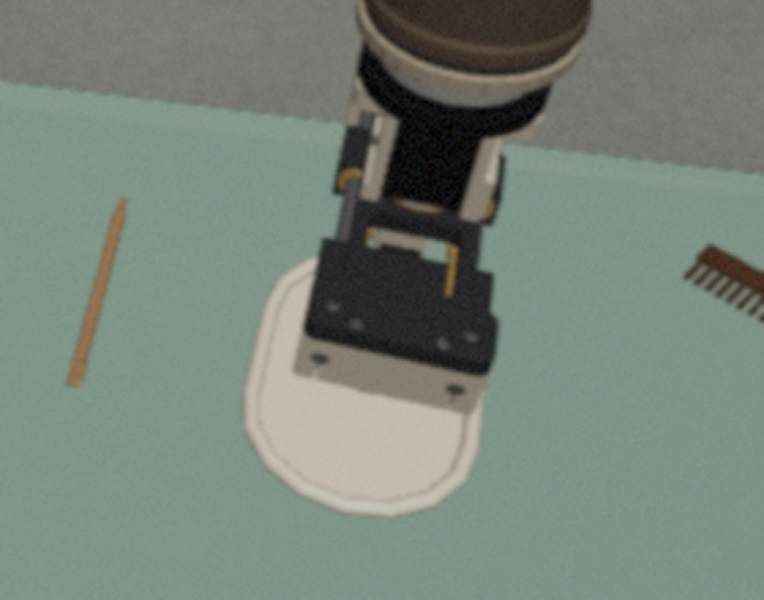

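The gripper body is over the tray and hides the held box. I'm close to touchdown, so I'll go down in small steps and watch the force.

>>> arm_command(
  plan=[
    [[0, 0.003, 0], [0, 0, 0]],
    [[0, 0.006, 0], [0, 0, 0]],
    [[0, 0.008, 0], [0, 0, 0]],
    [[0, 0.01, 0], [0, 0, 0]],
    [[0, 0.01, 0], [0, 0, 0]],
  ],
)

```text
clock: 14.85
position: [0.5765, 0.2536, 0.0523]
ee_rot: [-1.154, 1.292, -1.292]
force: [0.5, -0.0, -1.8]
width: 0.499
```

>>> arm_command(
  plan=[
    [[0, 0.001, 0], [0, 0, 0]],
    [[0, 0.002, 0], [0, 0, 0]],
    [[0, 0.002, 0], [0, 0, 0]],
  ],
)

```text
clock: 15.15
position: [0.5767, 0.2537, 0.0506]
ee_rot: [-1.154, 1.292, -1.292]
force: [-0.6, -0.5, 0.1]
width: 0.496
```

>>> arm_command(
  plan=[
    [[0, 0.001, 0], [0, 0, 0]],
    [[0, 0.001, 0], [0, 0, 0]],
    [[0, 0.001, 0], [0, 0, 0]],
  ],
)

```text
clock: 15.45
position: [0.5767, 0.2538, 0.0497]
ee_rot: [-1.154, 1.292, -1.292]
force: [-0.8, -1.4, -0.2]
width: 0.498
```

>>> arm_command(
  plan=[
    [[0, 0.001, 0], [0, 0, 0]],
    [[0, 0.001, 0], [0, 0, 0]],
    [[0, 0.001, 0], [0, 0, 0]],
  ],
)

```text
clock: 15.75
position: [0.5768, 0.2537, 0.0497]
ee_rot: [-1.153, 1.292, -1.292]
force: [-2.8, -1.7, 10.1]
width: 0.498
```

The force went to 10 N, so the box stands on the tray floor at the expected height (0.0497). I'll ease off 0.7 mm and release.

>>> arm_command(
  plan=[
    [[0, -0.0007, 0], [0, 0, 0]],
    [[0, -0.0007, 0], [0, 0, 0]],
    [[0, -0.0007, 0], [0, 0, 0]],
  ],
)

```text
clock: 16.05
position: [0.5769, 0.2538, 0.0497]
ee_rot: [-1.153, 1.292, -1.292]
force: [-2.0, -0.2, 5.8]
width: 0.505
```

>>> arm_command(
  plan=[
    [[0, 0, 0], [0, 0, 0]],
    [[0, 0, 0], [0, 0, 0]],
    [[0, 0, 0], [0, 0, 0]],
    [[0, 0, 0], [0, 0, 0]],
    [[0, 0, 0], [0, 0, 0]],
  ],
  fingers=-0.6,
)

```text
clock: 16.55
position: [0.5767, 0.2538, 0.0493]
ee_rot: [-1.154, 1.292, -1.292]
force: [-0.7, -0.7, 0.1]
width: 0.794
```

>>> arm_command(
  plan=[
    [[0, -0.004, 0], [0, 0, 0]],
    [[0, -0.012, 0], [0, 0, 0]],
    [[0, -0.025, 0], [0, 0, 0]],
    [[0, -0.045, 0], [0, 0, 0]],
    [[0, -0.07, 0], [0, 0, 0]],
  ],
)

```text
clock: 17.05
position: [0.5764, 0.2536, 0.1206]
ee_rot: [-1.154, 1.292, -1.292]
force: [0.5, 0.7, -0.5]
width: 0.799
```

>>> arm_command(
  plan=[
    [[0, -0.03, 0], [0, 0, 0]],
    [[0, -0.06, 0], [0, 0, 0]],
    [[0, -0.1, 0], [0, 0, 0]],
    [[0.03, -0.13, 0], [0, 0, 0]],
    [[0.06, -0.14, 0], [0, 0, 0]],
  ],
)

```text
clock: 17.55
position: [0.5708, 0.1955, 0.2645]
ee_rot: [-1.148, 1.287, -1.29]
force: [0.9, -1.3, -0.2]
width: 0.8
```

>>> arm_command(
  plan=[
    [[0.04, 0, -0.02], [0, 0, 0]],
    [[0.08, 0, -0.04], [0, 0, 0]],
    [[0.12, 0, -0.06], [0, 0, 0]],
    [[0.14, 0, -0.07], [0, 0, 0]],
    [[0.15, 0, -0.08], [0, 0, 0]],
  ],
)

```text
clock: 18.05
position: [0.4728, 0.0521, 0.2606]
ee_rot: [-1.152, 1.292, -1.295]
force: [1.2, -0.3, 0.2]
width: 0.797
```

```bash
python3 - <<'E'
from h import *
togo([*TRAY,.2])
for n in ("scene","top"):
    p=get_image(n); save(p,n+"9"); im=p["color"].astype(int)
    for t,z in (("pill_center",.039),("tray_floor",.02)):
        for f in (boxes_of,place_of):
            for r in f(p,t)[:2]: print(n,t,r,np.round(ray(p,r["point"],z),4))
    r,g,b=im[...,0],im[...,1],im[...,2]
    m=((b>g+25)&(b>r+40)).astype(np.uint8)
    k,l,st,ce=cv2.connectedComponentsWithStats(m)
    for i in range(1,k):
        if st[i,4]>60: print(n,"blue",st[i],ce[i].round(1),ray(p,ce[i],.058).round(4))
    m=((r>g-8)&(r>130)).astype(np.uint8)
    k,l,st,ce=cv2.connectedComponentsWithStats(m)
    for i in range(1,k):
        if 1500<st[i,4]<9000:
            pts=np.argwhere(l==i)[:,::-1]; hull=cv2.convexHull(pts.astype(np.int32))[:,0]
            W=np.array([ray(p,q,.0235)[:2] for q in hull]); re=cv2.minAreaRect((W*1e4).astype(np.float32))
            print(n,"white",ce[i].round(0),np.array(re[0])/1e4,re[1],re[2])
E
```

```text
t 18.05 pos [0.4728 0.0521 0.2606] F [ 1.15 -0.27  0.16] w 0.797 j [ 0.19  0.22 -0.49  1.88  0.12  1.07 -0.46]
[[-0.115  0.002  0.993]
 [-0.993 -0.001 -0.115]
 [ 0.001 -1.     0.002]]
shift [-0.2117  0.0605  0.0807]
scene pill_center {'point': [494.7, 309.4], 'confidence': 0.79} [0.5812 0.2523 0.039 ]
scene pill_center {'point': [495.5, 309.7], 'confidence': 0.72} [0.5815 0.2534 0.039 ]
scene tray_floor {'point': [491.5, 330.7], 'confidence': 0.58} [0.6017 0.2517 0.02  ]
scene tray_floor {'point': [494.5, 317.2], 'confidence': 0.59} [0.5777 0.2554 0.02  ]
scene blue [127 208  29  22 322] [140.6 218.2] [ 0.5185 -0.2717  0.058 ]
scene blue [481 288  35  42 982] [497.4 306.1] [0.5924 0.2524 0.058 ]
scene white [244.  23.] [-0.29718833 -0.40324678] (5633.94140625, 2207.716796875) 89.92781066894531
scene white [528.  43.] [-0.29715508  0.32252549] (5333.15283203125, 2195.567138671875) 89.93647003173828
scene white [82. 56.] [-0.04378319 -0.70266133] (2649.7197265625, 2622.399658203125) 35.872344970703125
scene white [141. 222.] [ 0.49534028 -0.29376001] (958.84326171875, 1104.55224609375)
[... 537 characters left out ...]
9.6], 'confidence': 0.6} [0.5775 0.2551 0.02  ]
top blue [153 215  25  26 513] [165.1 227.7] [0.5772 0.2509 0.058 ]
top blue [470 249  24  25 335] [481.4 261.6] [ 0.5237 -0.2719  0.058 ]
top white [93. 12.] [0.96143037 0.39617917] (1392.6697998046875, 455.08111572265625) 89.99187469482422
top white [233.  13.] [0.96133086 0.149138  ] (2097.81494140625, 453.79254150390625) 89.9918441772461
top white [168. 222.] [0.5769438  0.25144985] (1100.16650390625, 1640.2952880859375) 83.46326446533203
top white [324. 213.] [ 0.60317139 -0.00538694] (871.722900390625, 871.4248046875) 77.44509887695312
top white [480. 262.] [ 0.52521362 -0.27910918] (877.9488525390625, 872.6657104492188) 77.03184509277344
```

View pics/scene9.png

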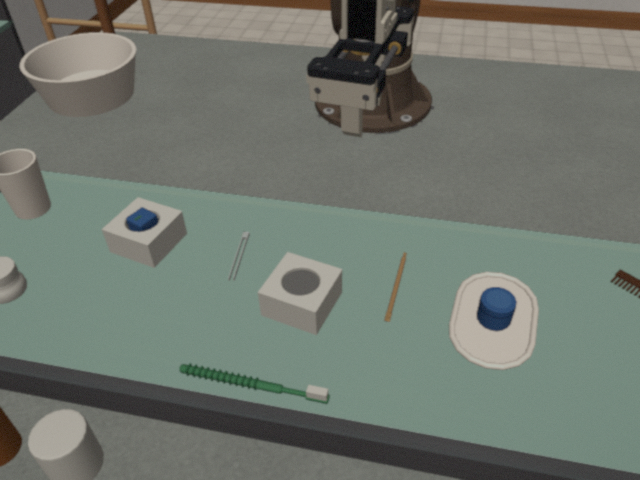

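View pics/top9.png

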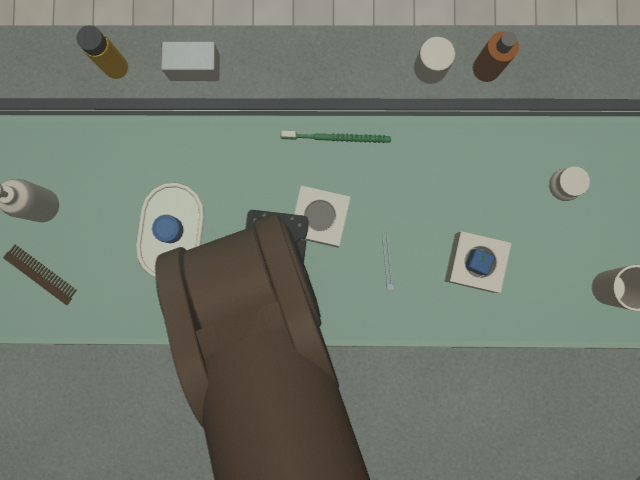

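The box stands upright in the tray (scene: 497,306; top: 165,228), and its centre is within about 2 mm of the tray's. The square box is unchanged (140,218). I'll let the arm settle, then hand in.

>>> arm_command(
  plan=[
    [[0, 0, 0], [0, 0, 0]],
    [[0, 0, 0], [0, 0, 0]],
    [[0, 0, 0], [0, 0, 0]],
    [[0, 0, 0], [0, 0, 0]],
    [[0, 0, 0], [0, 0, 0]],
  ],
)

```text
clock: 19.05
position: [0.4736, 0.0541, 0.2594]
ee_rot: [-1.154, 1.292, -1.292]
force: [1.1, -0.5, 0.2]
width: 0.802
```

```bash
python3 -c "
from cell import sign_off,observe
print(sign_off(), observe()['clock'])"
```

```text
the job is handed in; nothing more can be done
the job is handed in; nothing more can be done
```

The round pill box is now standing upright in the middle of the oval tray, and I handed the job in at about 19 s of the 51 s allowed.

- **Release:** I pushed the box down with closed fingers to the hard stop (11 N reading). The picture then showed it sprung up.
- **Grasp and lift:** I gripped it at 15 N just above the rim and lifted it straight up. The jaws closed to about 45.5 mm on the 46 mm box.
- **Placing:** I lowered it until it touched the tray floor at the expected height, pressing 10 N at most. I eased off, opened the fingers and drew the arm well clear.

In the last pictures the box is within about 2 mm of the tray's centre in both cameras. The square box is unchanged, still latched in its holder. The two cameras differ by about 2–5 mm in absolute position. Two of the network's tray-floor detections were about 25 mm off; I set those aside because the segmentation and the other detections agreed. I took no picture after the arm's final settling move.

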